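# Find the till's concealed release and pop the lid

## Robot

A 7-joint arm with a two-finger parallel gripper is mounted at the origin on the work surface. World frame = base frame: x ahead of the robot, y to its left, z up, the work surface at z = 0. Lengths are in m, angles in rad, forces in N, time in s.
With the tool pointing down it reaches from about 0.35 to 0.9 m from the base axis. Payload 8.1 kg.
Tool frame: the origin (TCP) lies where the fingers leave the gripper's body, on its centre line; the fingertips stand 66 mm ahead of it and the grasp point (between the pads) lies 47 mm ahead of it (arm.tip_reach is the distance from the TCP to the fingertips, in m); z points along the fingers, y is the direction in which the jaws open and shut (so a half turn about z gives the same grasp; the last joint's range is limited). The gripper opens to 92 mm and grips with 3 to 60 N. Pads are 19 mm wide; open, the fingers measure 130 mm over their backs; the gripper's body (75 mm by 190 mm) begins 47 mm behind the grasp point.
Start: joints at [-1.35, 0.434, 0.025, 1.573, -0.012, 1.134, -0.075], TCP at [0.199, 0.593, 0.292] pointing down, gripper open.
Joint ranges: [-2.62, 2.62], [-0.44, 2.09], [-1.27, 1.32], [0.08, 2.57], [-1.32, 4.46], [0.12, 2], [-2.74, 2.74]. Speed limits (rad/s): [2.22, 2.22, 3.01, 3.01, 3.14, 3.14, 3.14].

## Interface

Orientations are given as a rotation vector (axis times angle).
In Python, from cell import arm gives the robot as it stands.
- The arm moves only by the tool carry_out, never from a script. Its argument "plan" is a list of rows, each a list of 5 numbers: the shift along the world's x, y, z in cm, then the turn about the world's z in rad, then the finger opening in cm, from 0 to 9.18. In form: [[tx, ty, tz, spin, fingers], ...]. A call has 1 to 20 rows; each row is the pose to reach, as a shift and turn from the pose measured when the call began; what a row does not reach only later rows make up. A row lasts 1/10 s, in which the tool goes at most 50 mm and 8.59 degrees, less where a joint would pass 70% of its speed; a pose out of reach is approached as far as the arm can. A call with a gripper value outside its range is refused whole. The fingers move at their own pace and stop on an object; "squeeze" is the grip in N (left out, the last holds). Time passes only in rows, so rows that repeat a pose let the fingers close. It gives the time, the measured TCP pose, the force and the opening at its end, in the units of the state.
- arm.observe(): the state, without advancing time (a new reading comes with each control period).
- arm.get_image(name): name is "scene" or "top" or "wrist"; returns (picture, depth): 400x640x3 uint8, red, green, blue; 400x640 float32, m along the optical axis (not along the pixel's ray), 0 where there is no reading.
- arm.get_calibration(name): a dict with "intrinsics" (3x3 intrinsics, pixels), "rvec" (rotation vector, rad) and "tvec" (3), from world to camera coordinates, as OpenCV has them; the wrist camera has in their place "tool_from_camera" (4x4, takes a point from camera to tool coordinates, whose origin is the TCP and whose axes are the flange's). Camera axes: x right, y down, z forward; pixel columns grow to the right and rows downward; lengths in m; the calibration is good to about 2 mm. The wrist camera is an equidistant fisheye: a pixel r from the principal point sees the ray r / f radians off the axis. A picture is of the moment at which its call begins: read the wrist's pose just before it. get_calibration takes no time and is no camera call.
- arm.sign_off(): hands the job in, once; it reports no verdict.
The state is a dict: "clock": time; "joints": joint angles; "dq": joint speeds; "joint_efforts": joint torques, N m; "position": TCP position; "ee_rot": TCP orientation; "force": force on the tool from outside, world axes, zero at the start; "ft_torque": the same for the moment, N m; "width": opening from 0.0 (shut) to 1.0 (fully open).
Only numpy, scipy, OpenCV 4.12 (cv2) and the standard library are available. Lean on these libraries where they do the work, as an engineer would, in place of code of your own. Each camera call takes 0.05 s, during which the arm holds its last target. There are 200 camera calls.

## Task

The shop's flip-top till is shut, and its release is a concealed button, black in black, let in flush somewhere along the black strip in front of the steel lid. Feel along the strip with the fingertips, without knocking on it hard, until you find the place that gives; press it right in so that the lid springs open, then let go and draw the hand clear, leaving the lid fully open. Pick nothing up, and leave the tools and other things on the counter where they are.

Things in the scene. Friction and masses are not known exactly. Their poses are not given: they have to be found in the camera images.
- till: flip-top till fixed to the counter: flat black box with a steel lid, 275 mm deep (its x), 470 wide (its y), 105 high. Origin: on the counter, mid-width, 150 mm behind its front face; x points from its front (robot side) to its back, z up. The front 97 mm of its top is a level black ledge, the lid lies behind it. The ledge's middle 200 mm (in y) is the strip; the black cheeks at its ends stand 2 mm higher
- strip (a point): centre of the strip's upper face, 105 mm above the counter, 114 mm before the till's origin. The button's centre lies on the line through it along the till's y, anywhere within 67 mm to either side. The button is 49 x 49 mm, square to the till, its black face 2 mm below the strip's, seam under 1 mm. A fingertip sinks in only if wholly within that square; the strip is rigid, so touch down slowly
- release (a joint): how far the concealed button is pressed in, m: 0 at rest, 0.005 at its stop, straight down (stop: face 7 mm below the strip). Sprung: 1.5 to 3 N starts it, about 5 N takes it to the stop; it comes back up when let go. Pressed in 4 mm or more it frees the lid
- lid (a joint): opening of the steel lid, rad: 0 shut, 1.4 fully open. Lid 169 mm deep, 458 wide, level with the strip when shut, hinged along its back edge, 117 mm behind the till's origin. Caught, it cannot be lifted; freed, a spring swings it fully open in 1 to 2 seconds and holds it there. It pushes with under 2 N, so a hand in its way stops it
- lid_edge (a point): middle of the lid's front edge, on its upper face; with the lid shut it is 62 mm behind the strip's centre line and level with it
- tape: teal tape measure lying flat, 76 x 70 x 40 mm; loose, to be left alone. Origin: centre of its underside
- spanner: adjustable spanner lying flat, teal handle and steel head, 220 x 52 x 14 mm; loose, to be left alone. Origin: centre of its underside
- driver: screwdriver lying down, teal handle, 190 mm long, 26 mm thick; loose, to be left alone. Origin: centre of its underside
- terminal: black card payment terminal lying on its back, 165 x 78 x 38 mm; loose, to be left alone. Origin: centre of its underside
- dish: blue ceramic change dish, 136 mm across, 24 mm high, standing on the counter just in front of the till; loose, to be left alone. Origin: centre of its underside
- carton: small closed teal carton, 75 x 115 x 65 mm; loose, to be left alone. Origin: centre of its underside
- pliers: combination pliers with teal handles lying flat, 180 x 64 x 15 mm; loose, to be left alone. Origin: centre of its underside

How it is judged:
By the outcome, as a careful person would: the job done as asked, in the order asked, and still so for the second after the job is handed in, with the robot touching nothing.
It also fails if it takes over 54 s, if anything falls off the work surface, if the arm or the gripper's body presses on something with over 40 N, if the wrist force passes 120 N, or if a joint passes its speed limit or range.

## Working session

There is one attempt and no reset: what is moved stays moved. The work goes in short steps, Python scripts to look and compute and a tool call to move; the robot and the scene stay as the last step left them, time stands still between calls to the robot, and variables do not carry over. Pictures are saved under pics/ and viewed, about 8 in all and at most 12, crops included, and the job is handed in when it is done.

Besides the shell and the picture viewer there is one more tool, called after "Emit:" by a JSON object that holds its "api" and its "payload", one argument or row to a line. carry_out: Moves the arm, as the interface text tells. Its arguments: {"type":"object","properties":{"plan":{"type":"array"},"squeeze":{"type":"number"}},"required":["plan"]}

```bash
mkdir -p pics; python3 - <<'E'
from cell import arm
import cv2,numpy as np
s=arm.observe();print({k:np.round(v,3) for k,v in s.items()}, arm.tip_reach)
for n in("scene","top"):
    p,d=arm.get_image(n);cv2.imwrite(f"pics/{n}.png",p[:,:,::-1]);np.save(f"pics/{n}_d.npy",d)
    c=arm.get_calibration(n);print(n,c); 
E
```

```text
{'clock': np.float64(0.0), 'joints': array([-1.35 ,  0.435,  0.025,  1.574, -0.012,  1.134, -0.075]), 'dq': array([ 0.   , -0.   , -0.001,  0.   , -0.001, -0.   , -0.   ]), 'joint_efforts': array([ 0.0000e+00, -6.6785e+01,  9.8500e-01, -3.1446e+01, -6.1000e-02,
        4.3000e-02,  0.0000e+00]), 'position': array([0.199, 0.592, 0.291]), 'ee_rot': array([-5.07e-01, -3.10e+00,  2.00e-03]), 'force': array([ 0.618, -0.451,  0.691]), 'ft_torque': array([-0.008,  0.026,  0.032]), 'width': np.float64(1.001)} 0.0655
scene {'intrinsics': array([[411.85600287,   0.        , 319.31898312],
       [  0.        , 411.85600287, 201.75092496],
       [  0.        ,   0.        ,   1.        ]]), 'rvec': array([ 0.83328267,  2.77079055, -0.76553735]), 'tvec': array([ 0.4598024 , -0.22401113,  1.47250502])}
top {'intrinsics': array([[362.40412371,   0.        , 319.83119029],
       [  0.        , 362.40412371, 200.34066221],
       [  0.        ,   0.        ,   1.        ]]), 'rvec': array([ 2.18634247, -2.15417569,  0.11827144]), 'tvec': array([-0.00865639,  0.54362929,  1.02661657])}
```

View pics/top.png

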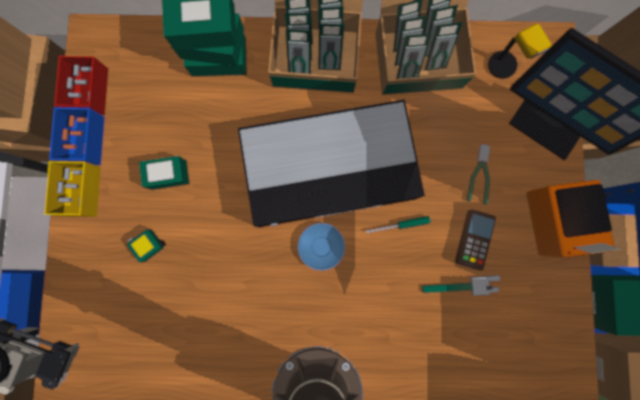

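View pics/scene.png

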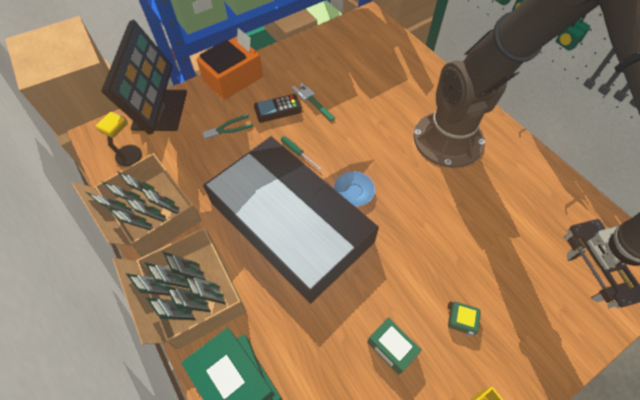

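```bash
cat > h.py <<'E'
import cv2,numpy as np
from cell import arm
def plane(n,uv,z):
    c=arm.get_calibration(n);R=cv2.Rodrigues(c["rvec"])[0]
    r=cv2.undistortPoints(np.float32(uv).reshape(-1,1,2),c["intrinsics"],None)[:,0]
    d=np.c_[r,np.ones(len(r))]@R;o=-R.T@c["tvec"]
    return (o+d*((z-o[2])/d[:,2])[:,None])[:,:2]
def project(n,P):
    c=arm.get_calibration(n)
    return cv2.projectPoints(np.float32(P),c["rvec"],c["tvec"],c["intrinsics"],None)[0][:,0]
E
python3 - <<'E'
from h import *
for n,seed in(("top",(320,145)),("scene",(290,230))):
    p=cv2.imread(f"pics/{n}.png");hsv=cv2.cvtColor(p,cv2.COLOR_BGR2HSV)
    m=((hsv[...,1]<70)&(hsv[...,2]>75)).astype(np.uint8)
    m=cv2.morphologyEx(m,cv2.MORPH_OPEN,np.ones((3,3)))
    _,l=cv2.connectedComponents(m);c=max(cv2.findContours((l==l[seed[1],seed[0]]).astype(np.uint8),0,1)[0],key=cv2.contourArea)
    w=plane(n,c[:,0],.105);(cx,cy),(a,b),t=cv2.minAreaRect((w*1000).astype(np.float32))
    B=cv2.boxPoints(((cx,cy),(a,b),t))
    print(n,cx,cy,a,b,t)
    # long axis -> y dir
    e=B[1]-B[0];f=B[2]-B[1];y=e if np.hypot(*e)>np.hypot(*f) else f
    y=y/np.hypot(*y);y*=np.sign(y[1]);x=np.array([y[1],-y[0]])
    s=np.array([cx,cy])-146.5*x;o=s+114*x
    print("yaw",np.arctan2(x[1],x[0]),"strip",s,"origin",o)
    q=[];
    for u,v,z in((-150,-235,105),(-150,235,105),(125,235,105),(125,-235,105),(-114,-100,105),(-114,100,105)):
        q.append([*(o+u*x+v*y)/1000,z/1000])
    print(np.round(project("top",q)).tolist());print(np.round(project("scene",q)).tolist())
d=np.load("pics/top_d.npy")
c=arm.get_calibration("wrist");print(c)
for nm,uv,z in(("dish",(321,246),.02),("driver tip",(367,230),.013)):print(nm,plane("top",[uv],z))
E
```

```text
top 687.4813232421875 -16.678436279296875 174.5055389404297 463.27362060546875 10.962055206298828
yaw 0.19132397 strip [543.65446472 -44.53670883] origin [655.57434845 -22.85859871]
[[424.0, 196.0], [252.0, 226.0], [237.0, 128.0], [404.0, 99.0], [373.0, 191.0], [300.0, 204.0]]
[[271.0, 135.0], [379.0, 227.0], [310.0, 292.0], [203.0, 185.0], [291.0, 166.0], [337.0, 205.0]]
scene 644.8260498046875 -25.814346313476562 269.7253723144531 467.3988952636719 10.488386154174805
yaw 0.18305682 strip [500.77380371 -52.48264122] origin [612.86907196 -31.73052025]
[[427.0, 212.0], [255.0, 242.0], [240.0, 142.0], [408.0, 114.0], [376.0, 207.0], [302.0, 220.0]]
[[282.0, 128.0], [389.0, 218.0], [320.0, 281.0], [215.0, 176.0], [301.0, 158.0], [347.0, 196.0]]
{'intrinsics': array([[309.70691629,   0.        , 317.87643776],
       [  0.        , 309.70691629, 202.3903408 ],
       [  0.        ,   0.        ,   1.        ]]), 'tool_from_camera': array([[ 7.15950409e-04, -9.52559291e-01, -3.04352237e-01,
         8.29123598e-02],
       [ 9.99999545e-01,  4.90296087e-04,  8.17848401e-04,
         9.45199627e-04],
       [-6.29826382e-04, -3.04352684e-01,  9.52559209e-01,
        -9.17721947e-02],
       [ 0.00000000e+00,  0.00000000e+00,  0.00000000e+00,
         1.00000000e+00]])}
dish [[ 0.41168681 -0.00594846]]
driver tip [[ 0.46000578 -0.14014592]]
```

Emit:
{"api": "carry_out", "payload": {
  "plan": [
    [0.5, -1, 0, -0.02, 0],
    [1.5, -3, 0, -0.06, 0],
    [3.5, -6.5, 0, -0.12, 0],
    [5.5, -10.5, 0, -0.2, 0],
    [8, -14.5, 0, -0.28, 0],
    [10, -18.5, 0, -0.35, 0],
    [12.5, -23, 0, -0.43, 0],
    [15, -27.5, 0, -0.5, 0],
    [17, -32, 0, -0.58, 0],
    [19.5, -36.5, 0, -0.65, 0],
    [22, -41, 0, -0.72, 0],
    [24.5, -45, 0, -0.8, 0],
    [27, -49.5, -0.5, -0.87, 0],
    [29, -53.5, -1, -0.94, 0],
    [31, -57.5, -1.5, -1, 0],
    [33, -60.5, -2, -1.03, 0],
    [34, -62.5, -2.5, -1.05, 0],
    [34.5, -63.7, -3, -1.06, 0],
    [34.5, -63.7, -3, -1.06, 0],
    [34.5, -63.7, -3, -1.06, 0]
  ],
  "squeeze": 20
}}

```text
clock: 2.1
position: [0.5431, -0.044, 0.2613]
ee_rot: [-2.003, -2.418, 0.002]
force: [0.5, 0.6, -0.6]
width: 0.004
```

```bash
python3 - <<'E'
from h import *
s=arm.observe();p,d=arm.get_image("wrist");cv2.imwrite("pics/w1.png",p[:,:,::-1])
c=arm.get_calibration("wrist");K=c["intrinsics"];T=c["tool_from_camera"]
R=cv2.Rodrigues(s["ee_rot"])[0];print(s["clock"],s["position"],s["ee_rot"],s["force"],s["width"]);print(R.round(3))
# project expected strip and lid-edge points into the wrist picture
o=np.array([.5437,-.0445]);a=.191;x=np.array([np.cos(a),np.sin(a)]);y=np.array([-x[1],x[0]])
pts=[(0,0),(0,-.1),(0,.1),(.062,-.229),(.062,0),(.062,.229),(-.036,-.235),(-.036,0),(-.036,.235)]
D=(R@T[:3,:3]).T
for u,v in pts:
    q=D@(np.r_[o+u*x+v*y,.105]-(s["position"]+R@T[:3,3]))
    th=np.arctan2(np.hypot(q[0],q[1]),q[2]);k=K[0,0]*th/np.hypot(q[0],q[1])
    print((u,v),(K[:2,2]+k*q[:2]).round(1))
b=cv2.convertScaleAbs(p[:,:,::-1],alpha=2.5);cv2.imwrite("pics/w1b.png",b)
E
```

```text
2.1 [ 0.54308184 -0.04400907  0.26132671] [-2.00251737e+00 -2.41799239e+00  1.96411344e-03] [ 0.48612095  0.58065717 -0.6318862 ] 0.003774355361134418
[[-0.186  0.982 -0.002]
 [ 0.982  0.186  0.   ]
 [ 0.001 -0.002 -1.   ]]
(0, 0) [318.3 208.3]
(0, -0.1) [318.5 304.8]
(0, 0.1) [317.9  87.4]
(0.062, -0.229) [369.3 384.4]
(0.062, 0) [390.3 208.1]
(0.062, 0.229) [391.6 -52.5]
(-0.036, -0.235) [289.5 388.3]
(-0.036, 0) [276.  208.4]
(-0.036, 0.235) [274.2 -60.4]
```

View pics/w1b.png

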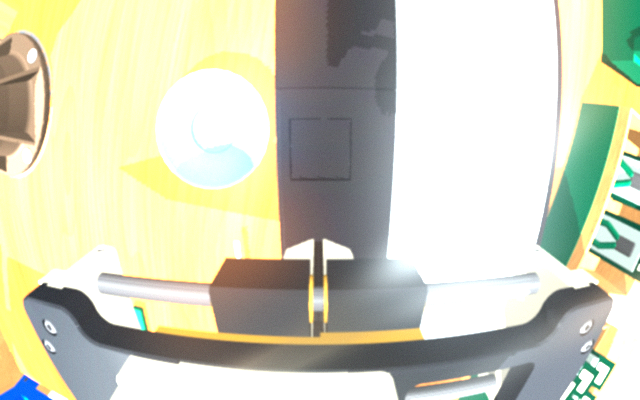

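```bash
python3 - <<'E'
from h import *
s=arm.observe();c=arm.get_calibration("wrist");K=c["intrinsics"];T=c["tool_from_camera"]
R=cv2.Rodrigues(s["ee_rot"])[0];o=s["position"]+R@T[:3,3]
uv=np.float64([[290,118],[352,118],[352,180],[290,180],[321,149],[279,149],[391,149]])-K[:2,2]
r=np.linalg.norm(uv,axis=1);th=r/K[0,0]
d=np.c_[uv/r[:,None]*np.sin(th)[:,None],np.cos(th)]@(R@T[:3,:3]).T
P=(o+d*((.105-o[2])/d[:,2])[:,None])[:,:2];print(P.round(4))
C=P[:4].mean(0);a=.191;x=np.array([np.cos(a),np.sin(a)]);y=np.array([-x[1],x[0]])
print(C,(C-[.5437,-.0445])@np.c_[x,y],"shift cm",(C-s["position"][:2])*100)
print((P[5:]-[.5437,-.0445])@np.c_[x,y])
E
```

```text
[[ 5.076e-01  2.610e-02]
 [ 5.560e-01  3.550e-02]
 [ 5.666e-01 -1.440e-02]
 [ 5.163e-01 -2.410e-02]
 [ 5.366e-01  5.900e-03]
 [ 5.031e-01 -2.000e-04]
 [ 5.928e-01  1.760e-02]]
[0.53663601 0.00574092] [0.00260224 0.05066832] shift cm [-0.65763245  4.92132232]
[[-0.03141919  0.05115173]
 [ 0.0599985   0.05160874]]
```

Emit:
{"api": "carry_out", "payload": {
  "plan": [
    [-0.2, 1, 0, 0, 0],
    [-0.4, 2.8, -0.5, 0, 0],
    [-0.6, 4.3, -2, 0, 0],
    [-0.7, 4.9, -4, 0, 0],
    [-0.7, 4.9, -6, 0, 0],
    [-0.7, 4.9, -7.4, 0, 0],
    [-0.7, 4.9, -8, 0, 0],
    [-0.7, 4.9, -8.2, 0, 0],
    [-0.7, 4.9, -8.3, 0, 0],
    [-0.7, 4.9, -8.4, 0, 0],
    [-0.7, 4.9, -8.5, 0, 0],
    [-0.7, 4.9, -8.5, 0, 0],
    [-0.7, 4.9, -8.5, 0, 0]
  ]
}}

```text
clock: 3.45
position: [0.5363, 0.0055, 0.1767]
ee_rot: [-2.002, -2.419, 0.001]
force: [0.5, 0.7, 0.6]
width: 0.003
```

Emit:
{"api": "carry_out", "payload": {
  "plan": [
    [0, 0, -0.1, 0, 0],
    [0, 0, -0.2, 0, 0],
    [0, 0, -0.3, 0, 0],
    [0, 0, -0.4, 0, 0],
    [0, 0, -0.45, 0, 0],
    [0, 0, -0.5, 0, 0],
    [0, 0, -0.55, 0, 0],
    [0, 0, -0.6, 0, 0],
    [0, 0, -0.65, 0, 0],
    [0, 0, -0.7, 0, 0],
    [0, 0, -0.7, 0, 0]
  ]
}}

```text
clock: 4.55
position: [0.5363, 0.0055, 0.1697]
ee_rot: [-2.002, -2.419, 0.001]
force: [-0.9, -0.2, 0.6]
width: 0.004
```

No contact yet, and the tips are about 1 mm below strip level. I'll continue gently.

Emit:
{"api": "carry_out", "payload": {
  "plan": [
    [0, 0, -0.05, 0, 0],
    [0, 0, -0.1, 0, 0],
    [0, 0, -0.15, 0, 0],
    [0, 0, -0.2, 0, 0],
    [0, 0, -0.25, 0, 0],
    [0, 0, -0.25, 0, 0]
  ]
}}

```text
clock: 5.15
position: [0.5363, 0.0055, 0.1672]
ee_rot: [-2.002, -2.419, 0.001]
force: [-0.9, -0.6, 3.1]
width: 0.005
```

Emit:
{"api": "carry_out", "payload": {
  "plan": [
    [0, 0, -0.05, 0, 0],
    [0, 0, -0.1, 0, 0],
    [0, 0, -0.15, 0, 0],
    [0, 0, -0.15, 0, 0]
  ]
}}

```text
clock: 5.55
position: [0.5363, 0.0055, 0.1655]
ee_rot: [-2.002, -2.419, 0.001]
force: [0.1, 0.2, 0.2]
width: 0.004
```

Emit:
{"api": "carry_out", "payload": {
  "plan": [
    [0, 0, -0.05, 0, 0],
    [0, 0, -0.1, 0, 0],
    [0, 0, -0.1, 0, 0]
  ]
}}

```text
clock: 5.85
position: [0.5364, 0.0055, 0.1646]
ee_rot: [-2.002, -2.419, 0.001]
force: [-1.4, -0.5, 4.4]
width: 0.001
```

```bash
python3 - <<'E'
from h import *
for i in range(3):
    p,d=arm.get_image("top");s=arm.observe();print(s["clock"],s["position"].round(4),s["force"].round(2))
cv2.imwrite("pics/t2.png",cv2.resize(p[60:260,190:480,::-1],None,fx=2,fy=2))
E
```

```text
5.9 [0.5364 0.0055 0.1646] [-0.58  0.29  4.7 ]
5.95 [0.5364 0.0055 0.1647] [-0.73  0.77  4.12]
6.0 [0.5364 0.0055 0.1647] [0.34 0.99 5.16]
```

View pics/t2.png

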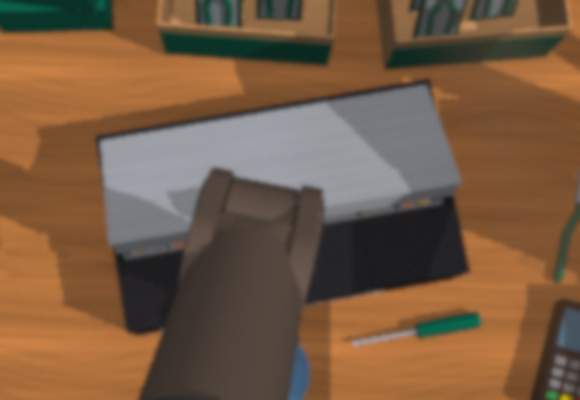

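Emit:
{"api": "carry_out", "payload": {
  "plan": [
    [0, 0, -0.05, 0, 0],
    [0, 0, -0.1, 0, 0],
    [0, 0, -0.1, 0, 0],
    [0, 0, 0.1, 0, 0],
    [0, 0, 0.5, 0, 0],
    [0, 0, 1.2, 0, 0],
    [-0.5, -0.1, 2, 0, 0],
    [-1.5, -0.3, 2.8, 0, 0],
    [-3, -0.6, 3.5, 0, 0],
    [-5, -1, 4.5, 0, 0],
    [-7.5, -1.4, 5.5, 0, 0],
    [-10, -1.9, 6.5, 0, 0],
    [-12.5, -2.4, 7.5, 0, 0],
    [-14, -2.7, 8, 0, 0],
    [-15, -2.9, 8, 0, 0],
    [-15, -2.9, 8, 0, 0],
    [-15, -2.9, 8, 0, 0],
    [-15, -2.9, 8, 0, 0]
  ]
}}

```text
clock: 7.8
position: [0.387, -0.0234, 0.2445]
ee_rot: [-2.002, -2.42, 0.001]
force: [-0.5, -0.6, 0.8]
width: 0.006
```

```bash
python3 - <<'E'
from h import *
s=arm.observe();print(s["clock"],s["position"].round(4),s["force"].round(2))
p,d=arm.get_image("scene");cv2.imwrite("pics/s3.png",p[:,:,::-1])
E
```

```text
7.8 [ 0.387  -0.0234  0.2445] [-0.49 -0.58  0.78]
```

View pics/s3.png

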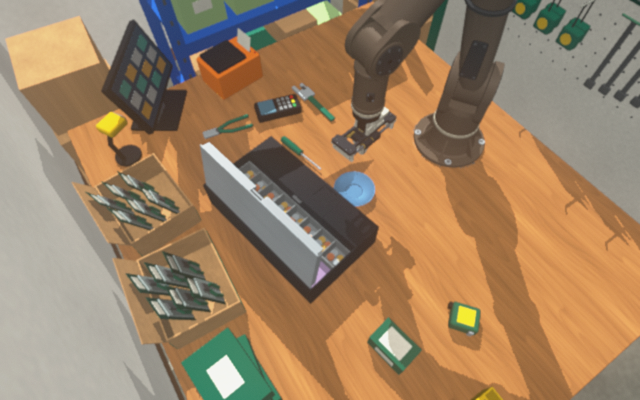

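Emit:
{"api": "carry_out", "payload": {
  "plan": [
    [0, 0, 0, 0, 0],
    [0, 0, 0, 0, 0],
    [0, 0, 0, 0, 0],
    [0, 0, 0, 0, 0],
    [0, 0, 0, 0, 0],
    [0, 0, 0, 0, 0],
    [0, 0, 0, 0, 0],
    [0, 0, 0, 0, 0],
    [0, 0, 0, 0, 0],
    [0, 0, 0, 0, 0],
    [0, 0, 0, 0, 0],
    [0, 0, 0, 0, 0]
  ]
}}

```text
clock: 9.05
position: [0.387, -0.0234, 0.2445]
ee_rot: [-2.002, -2.42, 0.002]
force: [0.5, -0.3, -0.1]
width: 0.007
```

```bash
python3 - <<'E'
from h import *
s=arm.observe();print(s["clock"],s["position"].round(4),s["force"].round(2))
p,d=arm.get_image("scene");b=p[:,:,::-1].copy()
o=np.array([.5437,-.0445]);a=.191;x=np.array([np.cos(a),np.sin(a)]);y=np.array([-x[1],x[0]])
for t,col in((1.2,(0,0,255)),(1.4,(0,255,0))):
    P=[np.r_[o+(.231-.169*np.cos(t))*x+v*y,.105+.169*np.sin(t)] for v in(-.229,.229)]
    for q in project("scene",P):cv2.circle(b,(int(q[0]),int(q[1])),1,col,-1)
cv2.imwrite("pics/s4.png",cv2.resize(b[100:320,180:420],None,fx=2.5,fy=2.5))
old=cv2.imread("pics/scene.png");df=cv2.absdiff(old,p[:,:,::-1]).max(2);
for n,(u,v) in dict(tape=(465,318),carton=(395,345),spanner=(318,103),driver=(300,153),terminal=(277,106),pliers=(228,126),dish=(355,188)).items():print(n,df[v-15:v+15,u-20:u+20].mean().round(1))
E
```

```text
9.05 [ 0.387  -0.0234  0.2445] [ 0.52 -0.28 -0.09]
tape 9.1
carton 27.6
spanner 9.5
driver 8.3
terminal 7.9
pliers 10.4
dish 11.0
```

View pics/s4.png

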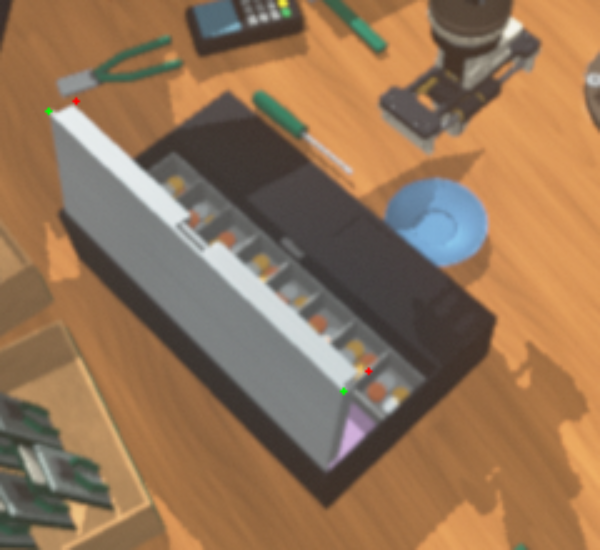

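```bash
python3 -c "
from cell import arm
print(arm.sign_off())"
```

```text
the job is handed in; nothing more can be done
None
```

The till is open and the job is handed in at about 9 s of the 54 s allowed.

**Finding the button:** I did not need to feel along the strip. A brightened wrist-camera picture showed the button's seam about 51 mm to the left (+y) of the strip's centre. I touched down there slowly with closed fingers, and that place gave on the first try.

**Pressing and withdrawing:** The force was about 4 to 5 N when the lid started to rise. I pressed about 1 mm further, let go and drew the hand back and up. It is now clear of everything.

**Last checks:**
- **Lid:** its front edge matches the position calculated for 1.4 rad, fully open, and it was still there about a second after the hand was clear.
- **Robot:** the force on the tool is down to its noise level, and it touches nothing.
- **Other things:** before-and-after pictures show no movement of the tools, terminal or dish. The carton's patch of the picture changed more (27.6, against 8 to 11 for the others). I put that down to the arm's shadow, since the arm never went near it.

**Checks that disagreed:**
- **Till position:** the estimate from the scene camera was spoiled by a poor mask, so I used the top camera's.
- **Force reading:** one reading during the press was only 0.2 N, between 3.1 N and 4.4 N. I can't explain it.

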